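# Music off, then ring in the puzzle round

## Robot

A 6-joint arm with a two-finger parallel gripper is mounted at the origin on the work surface. World frame = base frame: x ahead of the robot, y to its left, z up, the work surface at z = 0. Lengths are in mm, angles in rad, forces in N, time in s.
With the tool pointing down it reaches from about 275 to 750 mm from the base axis. Payload 10.2 kg.
Tool frame: the origin (TCP) lies at the very end of the fingers, on their centre line; the grasp point (between the pads) lies ctrl.grip_depth behind it (ctrl.grip_depth is the distance from the TCP to the grasp point, in mm); z points along the fingers, y is the direction in which the jaws open and shut (so a half turn about z gives the same grasp; the last joint's range is limited). The gripper opens to 85 mm and grips with 20 to 120 N. Pads are 22 mm wide; open, the fingers measure 114 mm over their backs; the gripper's body (76 mm by 85 mm) begins 54 mm behind the grasp point. The pads swing forward as they close: fully open they stand 13 mm farther back than shut.
Start: joints at [1.045, 0.313, 1.498, -0, 1.331, -0.223], TCP at [156.565, 501.117, 231.294] pointing down, gripper open.
Joint ranges: [-2.94, 2.94], [-0.97, 2.17], [0.19, 2.56], [-1.23, 4.37], [0.02, 3.11], [-2.88, 2.88]. Speed limits (rad/s): [2.39, 2.39, 3.01, 3.14, 3.14, 3.14].

## Interface

Orientations are given as a unit quaternion [w, x, y, z].
In Python, from rig import telemetry, eyes, ctrl, nets gives the robot as it stands. The module is installed in compiled form; this text tells all that it offers.
- The arm moves only by the tool drive_tool, never from a script. Its argument "series" is text: rows parted by semicolons, each of 7 numbers parted by spaces: the shift along the tool's x, y, z normalised to -1 to 1, where 1 is 0.12 m, then the turn, a rotation vector about the tool's x, y, z normalised to -1 to 1, where 1 is 0.5 rad, then the opening, from 0 (shut) to 1 (fully open). In form: tx ty tz wx wy wz hand; .... A call has 1 to 20 rows; each row is the pose to reach, as a shift and turn from the pose measured when the call began, along the tool's axes at that moment; what a row does not reach only later rows make up. A row lasts 1/10 s, in which the tool goes at most 50 mm and 8.59 degrees, less where a joint would pass 70% of its speed; a pose out of reach is approached as far as the arm can. A call with a number of a shift or a turn outside -1 to 1 is refused whole. A call with a gripper value outside its range is refused whole. The fingers move at their own pace and stop on an object; "newtons" is the grip in N (left out, the last holds). Time passes only in rows, so rows that repeat a pose let the fingers close. It gives the time, the measured TCP pose, the force and the opening at its end, in the units of the state.
- telemetry.sense(): the state, without advancing time (a new reading comes with each control period).
- eyes.capture(name): name is "side" or "top"; returns a dict with "frame" (420x560x3 uint8, red, green, blue), "fx", "fy", "cx", "cy" (pixels), "D" ([k1, k2, p1, p2, k3] as OpenCV has them; the pictures are not rectified), "view" (4x4, takes a point from world to camera coordinates). Camera axes: x right, y up, looking along -z (the intrinsics and any distortion apply to the point x, -y, -z); pixel columns grow to the right and rows downward; lengths in mm; the calibration is good to about 2 mm. A picture is of the moment at which its call begins. There is no depth.
- ctrl.finish_job(): hands the job in, once; it reports no verdict.
Trained networks look in a picture, given as the dict that the camera call returned (one of the last four; its "shot" number tells which), for a name from the list of things; names that differ only in an ending like _2 or _b are one class to them, and where a whole thing is asked for, a point or a joint stands for the part that bears it (a point fixed in the world has none). Each returns a list of dicts, best first, with "confidence" (0 to 1); they miss things now and then, are a little off and sometimes report something else, mostly with a low value. They report only what shows in the picture. A call takes as long as a camera call. They do not tell look-alikes from the thing itself.
- nets.spot_in(name, picture): "rect" ([left, top, right, bottom] in pixels, round what is visible of it).
The state is a dict: "time_s": time; "joints": joint angles; "dq": joint speeds; "tau": joint torques, N m; "eef_pos": TCP position; "ee_rot": TCP orientation; "force": force on the tool from outside, world axes, zero at the start; "wrist_torque": the same for the moment, N m; "grip_width": opening from 0.0 (shut) to 1.0 (fully open).
Only numpy, scipy, OpenCV 4.12 (cv2) and the standard library are available. Lean on these libraries where they do the work, as an engineer would, in place of code of your own. Each camera call takes 0.05 s, during which the arm holds its last target. There are 200 camera calls.

## Task

The puzzle round is about to start: switch the music off by turning the volume knob on top of the speaker anticlockwise all the way to its end stop. Only then ring the desk bell by pressing its plunger all the way down, and let it spring back up. Leave the knob off and do not shift the mug, coaster, tape measure or red tray.

Things in the scene. Friction and masses are not known exactly. Their poses are not given: they have to be found in the camera images.
- speaker: Black box loudspeaker fixed to the table, 110 (x) by 200 (y) by 85 mm high, grey cloth on its front (-x) face. Origin at the centre of its underside, z up, x towards its back. The volume knob stands on its top, its axis at x = 0, y = -50 mm. Three flat grey pads on the top are decoration. It may stand left or right of the bell.
- volume_grip (a point): Point on the upright axis of the aluminium volume knob, at grip height 119 mm above the table. The knob is a 48 mm disc with an upright straight grip bar across it, 46 mm long and 15 mm thick; the bar's top is 10 mm above this point, the disc's top 24 mm below. Its axes turn with the knob: x along the bar, y across its thickness, z up. The red pointer line on the bar's top is on the -x half.
- volume (a joint): Angle of the volume knob in rad: 0 is the OFF end stop (fully anticlockwise seen from above, pointer at the larger red dot towards the speaker's front), growing clockwise to 4.71 at the loud end. Starts between 0.9 and 2.6, so it may need more than one grasp. It stays where it is left; it takes about 0.03 N m to turn.
- bell: Desk bell fixed to the table: black round foot 84 mm across, steel dome up to 44 mm high, brass plunger head on top in the middle. Origin at the centre of its underside, z up.
- plunger_top (a point): Centre of the top face of the bell's brass plunger head, a disc 22 mm across and 8 mm thick; 64 mm above the table when up. Moves down with the plunger.
- plunger (a joint): Travel of the bell plunger in m: 0 is up, 0.008 is fully down at its stop. A spring pushes it back up; it takes 1.2 N to start and 4.4 N at the stop.
- mug: White ceramic mug, 80 mm across and 95 mm high, standing on the coaster; bystander. Origin at the centre of its underside, handle to +y.
- coaster: Round cork coaster, 100 mm across and 5 mm thick; bystander. Origin at the centre of its underside.
- tape_measure: Steel tape measure with yellow discs on its sides, 62 (x) by 36 (y) by 58 mm high; bystander. Origin at the centre of its underside.
- tray: Red plastic sorting tray holding jigsaw pieces, 150 (x) by 210 (y) by 35 mm high; bystander. Origin at the centre of its underside. A grey desk lamp, about 430 mm high, stands at the table's right (-y) edge, nearer the robot's base than the tray; keep clear of it.
There are look-alikes about, which are no part of the job. What is shaped like the bell but purple is not meant.

How it is judged (in metres and radians):
On the way, in this order (a step that is already met when the one before it is completed fails the run):
1. the volume knob is at its OFF end stop (value of joint volume below 0.09 rad), for 0.2 s.
2. the bell plunger is pressed down to its stop (value of joint plunger above 0.0065 m).
At the end, for the whole second after the job is handed in: the volume knob rests within 0.1 rad of its OFF end stop and the bell plunger, having been pressed to within 1.5 mm of its stop after that, is back up to within 2 mm (value of joint volume below 0.1 rad and value of joint plunger below 0.002 m); the robot touches nothing.
It fails at once if the bell is rung (plunger pressed more than 5 mm) while the knob is not off (value of joint plunger above 0.005 m and value of joint volume above 0.12 rad).
It fails at once if the mug, coaster, tape measure or tray is shifted by more than 25 mm (distance of any of mug, coaster, tape_measure, tray from where it was at the start of the episode above 0.025 m).
It also fails if it takes over 64 s, if anything falls off the work surface, if the arm or the gripper's body presses on something with over 40 N, if the wrist force passes 120 N, or if a joint passes its speed limit or range.

## Working session

There is one attempt and no reset: what is moved stays moved. The work goes in short steps, Python scripts to look and compute and a tool call to move; the robot and the scene stay as the last step left them, time stands still between calls to the robot, and variables do not carry over. Pictures are saved under pics/ and viewed, about 8 in all and at most 12, crops included, and the job is handed in when it is done.

Besides the shell and the picture viewer there is one more tool, called after "Request:" by a JSON object that holds its "api" and its "payload". drive_tool: Moves the arm, as the interface text tells. Scaled input: -1 to 1 covers 0.12 m each way for a shift and 0.5 rad each way for a turn. Its arguments: {"type":"object","properties":{"series":{"type":"string"},"newtons":{"type":"number"}},"required":["series"]}

```bash
mkdir -p pics; cat > h.py <<'E'
import numpy as np, cv2
from rig import telemetry, eyes, ctrl, nets
def K(p): return np.array([[p["fx"],0,p["cx"]],[0,p["fy"],p["cy"]],[0,0,1.]])
F=np.diag([1,-1,-1.])
def ray(p,uv):
    n=cv2.undistortPoints(np.array([[uv]],float),K(p),np.array(p["D"],float))[0,0]
    V=np.array(p["view"]);R=V[:3,:3];d=R.T@F@np.array([n[0],n[1],1]);c=-R.T@V[:3,3]
    return c,d
def atz(p,uv,z):
    c,d=ray(p,uv);return c+d*(z-c[2])/d[2]
def proj(p,P):
    V=np.array(p["view"]);q=(np.atleast_2d(P)@V[:3,:3].T+V[:3,3])@F
    return cv2.projectPoints(q,np.zeros(3),np.zeros(3),K(p),np.array(p["D"],float))[0][:,0]
def save(p,f,box=None,s=1):
    im=p["frame"][:,:,::-1]
    if box: im=im[box[1]:box[3],box[0]:box[2]]
    cv2.imwrite("pics/"+f,cv2.resize(im,None,fx=s,fy=s,interpolation=cv2.INTER_CUBIC))
E
python3 - <<'E'
from h import *
print(telemetry.sense(),ctrl.grip_depth)
for c in("top","side"):
    p=eyes.capture(c);save(p,c+"0.png",s=1.4)
    V=np.array(p["view"]);print(c,-V[:3,:3].T@V[:3,3],p["fx"])
    for n in("speaker","volume_grip","bell","plunger_top","mug","tape_measure","tray"):
        print(n,[(np.round(r["rect"]).tolist(),round(r["confidence"],2)) for r in nets.spot_in(n,p)[:3]])
E
```

```text
{'time_s': 0.0, 'joints': array([ 1.04456438e+00,  3.13458418e-01,  1.49846496e+00, -3.30767375e-06,
        1.33096097e+00, -2.23429050e-01]), 'dq': array([ 0.00085954, -0.00172268, -0.0004929 ,  0.00068365, -0.00128552,
        0.00153718]), 'tau': array([-2.70780220e-04, -4.12253416e+01, -2.59745872e+01, -1.50854585e-04,
        4.02123987e-03,  2.71203007e-07]), 'eef_pos': array([156.44750756, 500.87783911, 230.72026498]), 'ee_rot': array([-2.34960181e-04,  1.50823277e-01,  9.88560530e-01, -6.01595640e-04]), 'force': array([-0.22027958,  0.73182621,  0.80752419]), 'wrist_torque': array([ 0.02424254,  0.02852235, -0.04146731]), 'grip_width': 1.000063666650272} 18.700000000000003
top [ 454.33005119   15.28126011 1329.29697947] 429.762731618601
speaker [([197.0, 218.0, 265.0, 257.0], 0.92)]
volume_grip [([240.0, 227.0, 258.0, 242.0], 0.71), ([176.0, 153.0, 207.0, 182.0], 0.43)]
bell [([375.0, 275.0, 405.0, 298.0], 0.67), ([365.0, 219.0, 393.0, 247.0], 0.63), ([242.0, 228.0, 254.0, 243.0], 0.29)]
plunger_top [([391.0, 285.0, 395.0, 287.0], 0.49), ([428.0, 175.0, 510.0, 233.0], 0.48)]
mug [([161.0, 145.0, 202.0, 179.0], 0.83)]
tape_measure [([112.0, 205.0, 144.0, 224.0], 0.53)]
tray [([429.0, 176.0, 507.0, 232.0], 0.81)]
side [-125.58355832  958.13118865 1352.00051037] 546.9607780200704
speaker [([227.0, 230.0, 288.0, 305.0], 0.57)]
volume_grip [([258.0, 228.0, 276.0, 252.0], 0.71)]
bell [([324.0, 172.0, 348.0, 195.0], 0.71), ([364.0, 185.0, 385.0, 211.0], 0.58), ([258.0, 229.0, 275.0, 248.0], 0.23)]
plunger_top []
mug [([154.0, 240.0, 188.0, 281.0], 0.97)]
tape_measure [([155.0, 318.0, 183.0, 347.0], 0.73), ([158.0, 258.0, 189.0, 283.0], 0.28)]
tray [([319.0, 112.0, 382.0, 163.0], 0.76), ([258.0, 228.0, 273.0, 247.0], 0.19)]
```

View pics/top0.png

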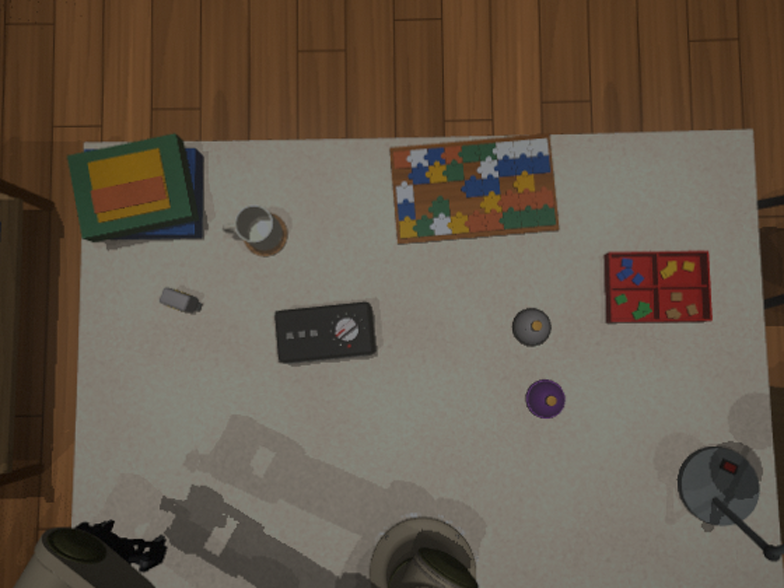

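View pics/side0.png

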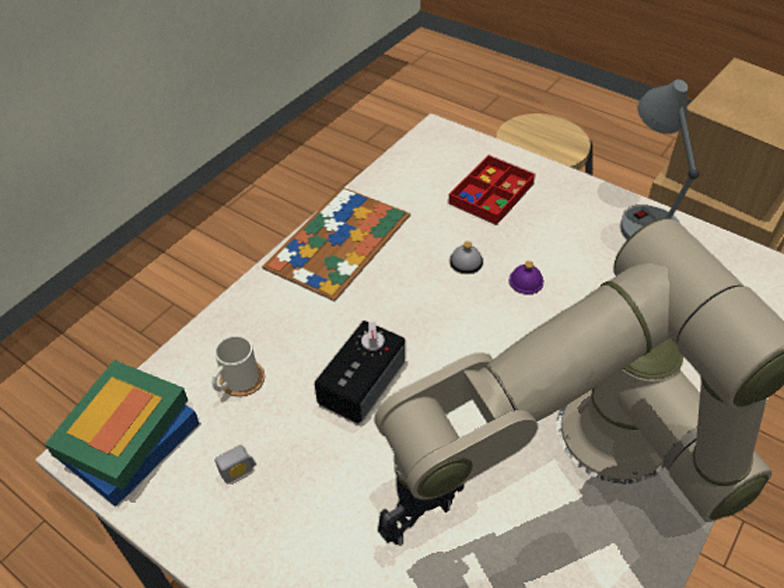

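The top view shows the knob at about (247,234) in native pixels. There are two bell candidates: a steel one with a brass head at (380,234), and a purple look-alike at (389,284). I choose the steel one. The knob has no look-alike, since the network's second hit at (190,167) is the mug. I'll check both choices in a close crop.

```bash
python3 - <<'E'
from h import *
p=eyes.capture("top");f=p["frame"]
a=cv2.resize(f[205:270,190:275],None,fx=8,fy=8,interpolation=cv2.INTER_CUBIC)[:,:,::-1]
s=eyes.capture("side");g=s["frame"]
b=cv2.resize(f[210:305,355:415],(328,520),interpolation=cv2.INTER_CUBIC)[:,:,::-1][:, :100]
b=cv2.resize(f[213:253,362:402],None,fx=6.5,fy=6.5,interpolation=cv2.INTER_CUBIC)[:,:,::-1]
c=cv2.resize(g[168:208,318:358],None,fx=6.5,fy=6.5,interpolation=cv2.INTER_CUBIC)[:,:,::-1]
im=np.zeros((520,800,3),np.uint8);im[:520,:540]=a[:520,:540];im[:260,540:]=b[:, :260];im[260:,540:]=c
cv2.imwrite("pics/crop1.png",im)
# colours: steel dome head via brass
for q,box in((p,(362,213,402,253)),(s,(318,168,358,208))):
    h=cv2.cvtColor(q["frame"],cv2.COLOR_RGB2HSV);m=np.zeros(h.shape[:2],bool);x0,y0,x1,y1=box
    m[y0:y1,x0:x1]=((h[...,0]>10)&(h[...,0]<28)&(h[...,1]>110))[y0:y1,x0:x1]
    v,u=np.nonzero(m);print("brass",u.mean(),v.mean(),len(u));print(atz(q,(u.mean(),v.mean()),62))
print("spk cornersz85 rough")
for uv in((197,222),(265,217),(199,258),(268,252)):print(atz(p,uv,85))
print("knob",atz(p,(247,235),119),atz(s,(267,238),119))
E
```

```text
brass 382.94871794871796 232.28205128205127 39
[ 514.57224239 -249.8754964    62.        ]
brass 333.72727272727275 174.6818181818182 22
[ 515.57032484 -244.89085883   62.        ]
spk cornersz85 rough
[551.15431733 292.7962151   85.        ]
[562.79679693  94.98899552  85.        ]
[446.89185732 286.56277933  85.        ]
[461.23273849  87.26889466  85.        ]
knob [509.65396162 144.05767565 119.        ] [508.64243536 148.72103129 119.        ]
```

View pics/crop1.png

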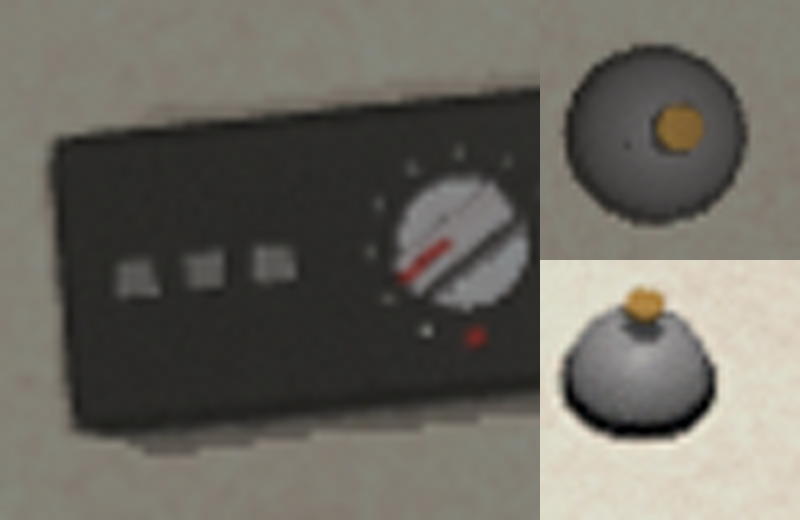

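The crop shows the red pointer running from crop (450,243) to (402,280), so it sits left of the OFF dot at (475,337). That is roughly 1 rad clockwise of OFF. The bell at right has a steel grey dome with a brass head, so it is the right one. Next I'll work out the move numbers.

```bash
cat >> h.py <<'E'
from scipy.spatial.transform import Rotation as Ro
def need(pos,yaw):
    "shift/turn (normalised) to TCP pos, tool straight down, tool y at world angle yaw"
    s=telemetry.sense();q=s["ee_rot"];R=Ro.from_quat([q[1],q[2],q[3],q[0]])
    y=np.array([np.cos(yaw),np.sin(yaw),0]);z=np.array([0,0,-1.]);T=Ro.from_matrix(np.c_[np.cross(y,z),y,z])
    print("t",s["time_s"],"pos",s["eef_pos"].round(1),"F",s["force"].round(1),"g",round(s["grip_width"],3),"q",s["joints"].round(2))
    print("need",(R.inv().apply(np.array(pos)-s["eef_pos"])/120).round(3),((R.inv()*T).as_rotvec()/.5).round(3))
E
python3 - <<'E'
from h import *
p=eyes.capture("top")
c=lambda x,y:(190+x/8-.4,205+y/8-.4)
for n,uv,z in(("disc",c(463,243),95),("ptr_out",c(402,280),129),("ptr_in",c(450,243),129),("far",c(495,187),129),("dot",c(475,337),85),
  ("pad1",c(137,279),85),("pad3",c(274,264),85)):print(n,atz(p,uv,z).round(1))
need([509,143,200],0.65)
E
```

```text
disc [510.8 145.2  95. ]
ptr_out [496.6 163.1 129. ]
ptr_in [509.3 146.2 129. ]
far [528.7 130.3 129. ]
dot [477.2 142.2  85. ]
pad1 [500.  264.4  85. ]
pad3 [504.7 214.8  85. ]
t 0.95 pos [156.6 501.1 231.3] F [0.4 0.1 0.6] g 1.0 q [ 1.04  0.31  1.5   0.    1.33 -0.22]
need [-3.693 -1.973  0.261] [-0.     0.     1.236]
```

Request:
{"api": "drive_tool", "payload": {"series": "-0.3 -0.2 0 0 0 0.25 1; -0.6 -0.35 0 0 0 0.5 1; -1 -0.53 0 0 0 0.75 1; -1 -0.53 0 0 0 1 1"}}

```text
time_s: 1.35
eef_pos: [255.3, 402.0, 231.4]
ee_rot: [0.001, 0.395, 0.919, -0.0]
force: [-1.0, 0.6, -0.4]
grip_width: 1.0
```

```bash
python3 -c "
from h import *
need([510,145,190],0.68)"
```

```text
t 1.35 pos [255.3 402.  231.4] F [-1.   0.6 -0.4] g 1.0 q [ 0.76  0.2   1.64 -0.    1.3   0.  ]
need [-3.014  0.069  0.348] [0.001 0.002 0.156]
```

Request:
{"api": "drive_tool", "payload": {"series": "-0.4 0 0 0 0 0.15 1; -0.8 0.02 0 0 0 0.15 1; -1 0.02 0 0 0 0.15 1; -1 0.02 0 0 0 0.15 1"}}

```text
time_s: 1.75
eef_pos: [341.3, 314.6, 231.6]
ee_rot: [0.001, 0.431, 0.902, -0.0]
force: [-1.0, 0.4, 0.0]
grip_width: 0.995
```

Request:
{"api": "drive_tool", "payload": {"series": "-0.4 0 0 0 0 0 1; -0.8 0.02 0 0 0 0 1; -1 0.02 0 0 0 0 1; -1 0.02 0 0 0 0 1"}}

```text
time_s: 2.15
eef_pos: [419.7, 221.4, 231.6]
ee_rot: [0.001, 0.433, 0.902, -0.0]
force: [0.3, 0.1, -0.5]
grip_width: 1.002
```

```bash
python3 -c "
from h import *
need([510,145,190],0.68)"
```

```text
t 2.15 pos [419.7 221.4 231.6] F [ 0.3  0.1 -0.5] g 1.002 q [ 0.24  0.2   1.64 -0.    1.3  -0.44]
need [-0.967  0.188  0.348] [ 0.001  0.003 -0.008]
```

Request:
{"api": "drive_tool", "payload": {"series": "-0.4 0.1 0.1 0 0 0 1; -0.8 0.19 0.3 0 0 0 1; -0.97 0.19 0.35 0 0 0 1; -0.97 0.19 0.35 0 0 0 1; -0.97 0.19 0.35 0 0 0 1; -0.97 0.19 0.35 0 0 0 1"}}

```text
time_s: 2.75
eef_pos: [509.7, 146.4, 190.4]
ee_rot: [0.001, 0.432, 0.902, 0.0]
force: [-0.2, 0.1, 0.2]
grip_width: 1.001
```

```bash
python3 - <<'E'
from h import *
p=eyes.capture("top");s=eyes.capture("side")
A=cv2.resize(p["frame"][200:275,205:305],None,fx=4,fy=4,interpolation=cv2.INTER_CUBIC)
B=cv2.resize(s["frame"][180:280,220:320],None,fx=6,fy=6,interpolation=cv2.INTER_CUBIC)
im=B[:, :,::-1]
cv2.imwrite("pics/near.png",im)
print(proj(s,[[510,145,129],[510,145,95]]))
need([510,145,104],0.68)
E
```

```text
[[267.27191645 234.80070915]
 [267.60741485 242.18172829]]
t 2.85 pos [509.9 146.1 190.5] F [ 0.8 -0.8  0.2] g 1.002 q [ 0.06  0.36  1.54 -0.    1.24 -0.62]
need [-0.006 -0.006  0.721] [ 0.003  0.004 -0.005]
```

View pics/near.png

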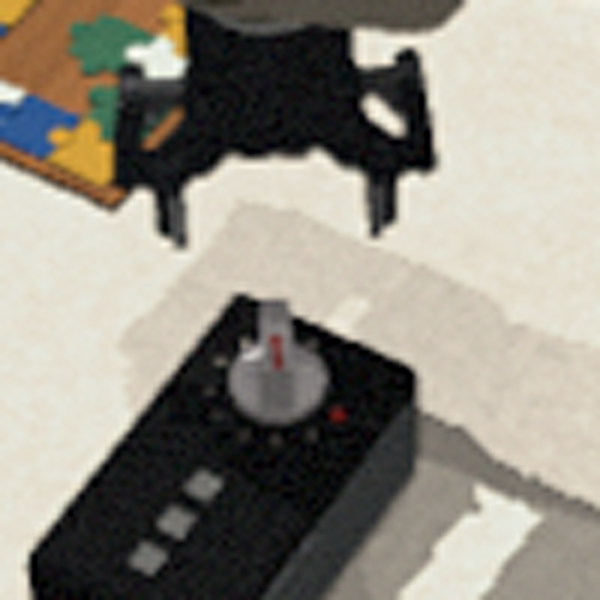

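The crop shows the jaws centred over the bar. The bar is seen end-on at crop (275,330), so it lines up with the camera direction, which gives a tool yaw of about 0.67. I'll descend and grip.

Request:
{"api": "drive_tool", "payload": {"series": "0 0 0.3 0 0 0 1; 0 0 0.5 0 0 0 1; 0 0 0.65 0 0 0 1; 0 0 0.72 0 0 0 1; 0 0 0.72 0 0 0 1; 0 0 0.72 0 0 0 0.5; 0 0 0.72 0 0 0 0; 0 0 0.72 0 0 0 0; 0 0 0.72 0 0 0 0; 0 0 0.72 0 0 0 0; 0 0 0.72 0 0 0 0; 0 0 0.72 0 0 0 0", "newtons": 30}}

```text
time_s: 4.05
eef_pos: [512.1, 147.5, 105.0]
ee_rot: [0.003, 0.432, 0.902, 0.003]
force: [9.4, 10.6, -2.4]
grip_width: 0.17
```

```bash
python3 -c "
from h import *
need([510,145,104],1.66)
print(telemetry.sense()['wrist_torque'])"
```

```text
t 4.05 pos [512.1 147.5 105. ] F [ 9.4 10.6 -2.4] g 0.17 q [ 0.06  0.46  1.64  0.    1.03 -0.62]
need [-0.005 -0.027  0.008] [ 0.012  0.015 -1.966]
[ 1.53902044 -1.38923519 -0.04717155]
```

Request:
{"api": "drive_tool", "payload": {"series": "0 0.01 0 0 0 0 0; 0 0.01 0 0 0 -0.2 0; 0 0.01 0 0 0 -0.4 0; 0 0.01 0 0 0 -0.6 0; 0 0.01 0 0 0 -0.8 0; 0 0.01 0 0 0 -1 0; 0 0.01 0 0 0 -1 0; 0 0.01 0 0 0 -1 0"}}

```text
time_s: 4.85
eef_pos: [512.6, 147.9, 105.0]
ee_rot: [0.003, 0.197, 0.98, 0.002]
force: [-4.5, -2.9, 5.2]
grip_width: 0.166
```

```bash
python3 -c "
from h import *
need([512,148,104],1.66)
print(telemetry.sense()['wrist_torque'])"
```

```text
t 4.85 pos [512.6 147.9 105. ] F [-4.5 -2.9  5.2] g 0.166 q [ 0.06  0.46  1.64  0.    1.03 -1.11]
need [ 0.005 -0.001  0.008] [ 0.005  0.014 -0.971]
[-0.73840708  0.91195328  0.06311941]
```

Request:
{"api": "drive_tool", "payload": {"series": "0 0 0 0 0 -0.2 0; 0 0 0 0 0 -0.4 0; 0 0 0 0 0 -0.6 0; 0 0 0 0 0 -0.8 0; 0 0 0 0 0 -0.92 0; 0 0 0 0 0 -0.92 0; 0 0 0 0 0 -0.92 0"}}

```text
time_s: 5.55
eef_pos: [512.6, 148.0, 105.0]
ee_rot: [0.004, -0.03, 1.0, 0.001]
force: [-1.4, -0.1, 1.7]
grip_width: 0.165
```

```bash
python3 -c "
from h import *
need([512,148,104],1.66)
print(telemetry.sense()['wrist_torque'])"
```

```text
t 5.55 pos [512.6 148.  105. ] F [-1.4 -0.1  1.7] g 0.165 q [ 0.06  0.46  1.64  0.    1.03 -1.57]
need [0.005 0.    0.009] [ 0.002  0.015 -0.056]
[-0.16377634  0.31165095 -0.00398158]
```

Request:
{"api": "drive_tool", "payload": {"series": "0 0 0 0 0 -0.08 0; 0 0 0 0 0 -0.16 0; 0 0 0 0 0 -0.16 0; 0 0 0 0 0 -0.16 0"}}

```text
time_s: 5.95
eef_pos: [512.9, 148.1, 105.1]
ee_rot: [0.004, -0.069, 0.998, 0.001]
force: [-0.5, 0.5, -0.3]
grip_width: 0.169
```

```bash
python3 -c "
from h import *
need([512,148,104],1.66)
for i in range(3):print(telemetry.sense()['wrist_torque'],telemetry.sense()['tau'][5])"
```

```text
t 5.95 pos [512.9 148.1 105.1] F [-0.5  0.5 -0.3] g 0.169 q [ 0.06  0.46  1.64  0.    1.03 -1.65]
need [0.008 0.    0.009] [0.003 0.017 0.096]
[ 0.03277267 -0.11352775 -0.98474444] -1.0086679458618164
[ 0.03277267 -0.11352775 -0.98474444] -1.0086679458618164
[ 0.03277267 -0.11352775 -0.98474444] -1.0086679458618164
```

The wrist torque jumped to about 1 N·m, so the knob is at its end stop. I'll release, rise and check.

Request:
{"api": "drive_tool", "payload": {"series": "0 0 0 0 0 0 0; 0 0 0 0 0 0 0; 0 0 0 0 0 0 1; 0 0 0 0 0 0 1; 0 0 0 0 0 0 1; 0 0 0 0 0 0 1; 0 0 0 0 0 0 1; 0 0 0 0 0 0 1; 0 0 -0.3 0 0 0 1; 0 0 -0.7 0 0 0 1; 0 0 -1 0 0 0 1; 0 0 -1 0 0 0 1"}}

```text
time_s: 7.15
eef_pos: [513.7, 148.0, 230.1]
ee_rot: [0.009, -0.069, 0.998, 0.001]
force: [0.7, -0.0, -0.8]
grip_width: 1.002
```

Request:
{"api": "drive_tool", "payload": {"series": "0 -0.4 0 0 0 0 1; 0 -0.8 0 0 0 0 0; 0 -1 0 0 0 0 0; 0 -1 0 0 0 0 0"}}

```text
time_s: 7.55
eef_pos: [530.3, 26.5, 229.1]
ee_rot: [0.008, -0.067, 0.998, 0.001]
force: [0.8, 0.5, -0.1]
grip_width: 0.518
```

Request:
{"api": "drive_tool", "payload": {"series": "0 -0.4 0 0 0 0 0; 0 -0.8 0 0 0 0 0; 0 -1 0 0 0 0 0; 0 -1 0 0 0 0 0"}}

```text
time_s: 7.95
eef_pos: [546.3, -94.2, 228.1]
ee_rot: [0.008, -0.065, 0.998, 0.001]
force: [0.9, 0.9, -0.5]
grip_width: 0.004
```

```bash
python3 - <<'E'
from h import *
p=eyes.capture("top")
save(p,"off.png",(225,210,275,260),10)
# bell: dome/foot outline centre at top + brass triangulation from both
s=eyes.capture("side")
A=[];b=[]
for q,box in((p,(362,213,402,253)),(s,(318,168,358,208))):
    h=cv2.cvtColor(q["frame"],cv2.COLOR_RGB2HSV);m=np.zeros(h.shape[:2],bool);x0,y0,x1,y1=box
    m[y0:y1,x0:x1]=((h[...,0]>10)&(h[...,0]<28)&(h[...,1]>110))[y0:y1,x0:x1]
    v,u=np.nonzero(m);c,d=ray(q,(u.mean(),v.mean()));d/=np.linalg.norm(d);P=np.eye(3)-np.outer(d,d);A.append(P);b.append(P@c);print(len(u),atz(q,(u.mean(),v.mean()),62))
print(np.linalg.lstsq(np.vstack(A),np.hstack(b),rcond=None)[0])
need([515,-248,120],1.7)
E
```

```text
42 [ 514.83727336 -250.17283492   62.        ]
23 [ 510.56218847 -246.42703578   62.        ]
[ 514.43705872 -251.97829329   55.52841242]
t 8.05 pos [546.1 -91.5 228.5] F [-0.3  0.2  0.6] g 0.002 q [-0.38  0.37  1.43  0.01  1.33 -2.09]
need [ 0.445 -1.259  0.896] [0.003 0.031 0.009]
```

View pics/off.png

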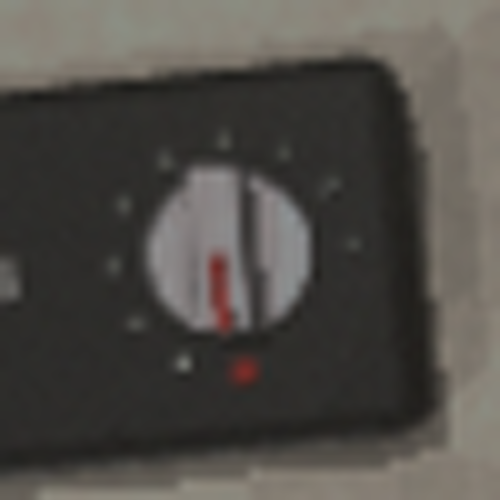

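The pointer, crop (217,255) to (226,328), lines up with the OFF dot at (245,370) once parallax is allowed for, so the knob is off. Next is the bell at about (516,-248).

Request:
{"api": "drive_tool", "payload": {"series": "0.2 -0.35 0 0 0 0 0; 0.35 -0.7 0.1 0 0 0 0; 0.44 -1 0.4 0 0 0 0; 0.44 -1 0.7 0 0 0 0; 0.44 -1 0.8 0 0 0 0; 0.44 -1 0.8 0 0 0 0"}}

```text
time_s: 8.65
eef_pos: [511.2, -215.2, 130.5]
ee_rot: [0.007, -0.068, 0.998, 0.002]
force: [-1.2, 0.3, 1.2]
grip_width: -0.003
```

```bash
python3 -c "
from h import *
need([516,-248,90],1.7)"
```

```text
t 8.65 pos [ 511.2 -215.2  130.5] F [-1.2  0.3  1.2] g -0.003 q [-0.62  0.47  1.55  0.01  1.12 -2.33]
need [ 0.002 -0.277  0.337] [0.007 0.027 0.013]
```

Request:
{"api": "drive_tool", "payload": {"series": "0 -0.15 0 0 0 0 0; 0 -0.28 0.1 0 0 0 0; 0 -0.28 0.34 0 0.03 0 0; 0 -0.28 0.34 0 0.03 0 0; 0 -0.28 0.34 0 0.03 0 0"}}

```text
time_s: 9.15
eef_pos: [517.0, -248.5, 91.2]
ee_rot: [-0.0, -0.068, 0.998, 0.001]
force: [0.1, -0.5, 0.5]
grip_width: -0.002
```

```bash
python3 - <<'E'
from h import *
p=eyes.capture("top");s=eyes.capture("side")
A=cv2.resize(p["frame"][205:265,350:410],(400,400),interpolation=cv2.INTER_CUBIC)
B=cv2.resize(s["frame"][150:210,305:365],(400,400),interpolation=cv2.INTER_CUBIC)
cv2.imwrite("pics/bell.png",np.hstack([A,B])[:,:,::-1])
need([516,-248,60],1.7)
E
```

```text
t 9.25 pos [ 517.2 -248.6   91.7] F [-0.1  0.1 -0.2] g -0.004 q [-0.65  0.56  1.52  0.    1.07 -2.36]
need [0.009 0.006 0.264] [0.003 0.002 0.014]
```

View pics/bell.png

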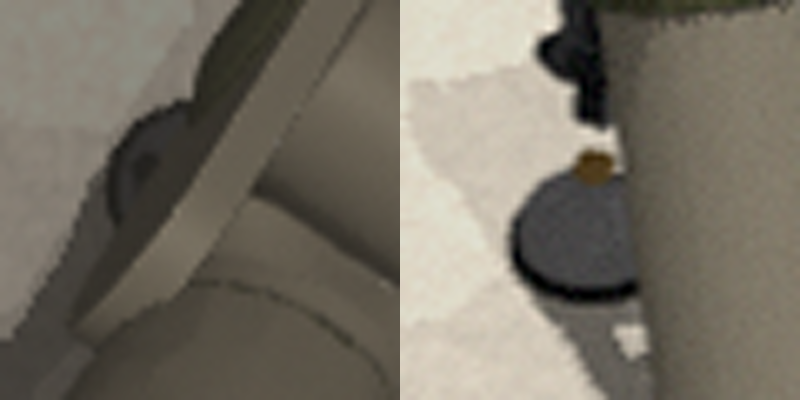

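In the side view the shut fingertips at crop (595,120) are straight above the brass head at (593,165). I'll press.

Request:
{"api": "drive_tool", "payload": {"series": "0 0 0.1 0 0 0 0; 0 0 0.2 0 0 0 0; 0 0 0.25 0 0 0 0; 0 0 0.28 0 0 0 0; 0 0 0.3 0 0 0 0; 0 0 0.31 0 0 0 0; 0 0 0.31 0 0 0 0; 0 0 0.31 0 0 0 0"}}

```text
time_s: 10.05
eef_pos: [517.0, -248.4, 55.8]
ee_rot: [0.0, -0.068, 0.998, 0.001]
force: [-6.9, 4.0, 15.7]
grip_width: -0.005
```

```bash
python3 -c "
from h import *
need([516,-248,56],1.7)"
```

```text
t 10.05 pos [ 517.  -248.4   55.8] F [-6.9  4.  15.7] g -0.005 q [-0.65  0.61  1.54  0.    0.99 -2.36]
need [ 0.007  0.004 -0.001] [0.004 0.001 0.015]
```

The tip is at z = 55.8 mm with 15.7 N upward, well over the 4.4 N needed, so the plunger is at its stop. I'll retreat and check.

Request:
{"api": "drive_tool", "payload": {"series": "0 0 -0.1 0 0 0 0; 0 0 -0.4 0 0 0 0; 0 0 -0.8 0 0 0 0; 0 0 -1 0 0 0 0; 0 0 -1 0 0 0 0; 0 0 -1 0 0 0 0"}}

```text
time_s: 10.65
eef_pos: [516.8, -248.5, 175.7]
ee_rot: [0.0, -0.068, 0.998, 0.001]
force: [0.7, -0.4, -0.3]
grip_width: 0.001
```

Request:
{"api": "drive_tool", "payload": {"series": "0 0.4 0 0 0 0 0; 0 0.8 0 0 0 0 0; 0 1 0 0 0 0 0; 0 1 0 0 0 0 0; 0 1 0 0 0 0 0; 0 1 0 0 0 0 0"}}

```text
time_s: 11.25
eef_pos: [500.5, -130.5, 175.3]
ee_rot: [-0.0, -0.068, 0.998, 0.001]
force: [-0.2, 0.5, -0.1]
grip_width: -0.005
```

```bash
python3 - <<'E'
from h import *
p=eyes.capture("top");s=eyes.capture("side")
A=cv2.resize(p["frame"][210:260,225:275],(400,400),interpolation=cv2.INTER_CUBIC)
B=cv2.resize(s["frame"][150:210,305:365],(400,400),interpolation=cv2.INTER_CUBIC)
cv2.imwrite("pics/end.png",np.hstack([A,B])[:,:,::-1])
for n in("mug","tape_measure","tray"):
  for q in(p,s):print(n,[(np.round(r["rect"]).tolist(),round(r["confidence"],2)) for r in nets.spot_in(n,q)[:1]])
need([516,-248,56],1.7)
E
```

```text
mug [([157.0, 146.0, 200.0, 181.0], 0.59)]
mug [([151.0, 239.0, 187.0, 279.0], 0.94)]
tape_measure [([114.0, 205.0, 141.0, 223.0], 0.71)]
tape_measure [([154.0, 316.0, 184.0, 347.0], 0.62)]
tray [([427.0, 178.0, 509.0, 235.0], 0.57)]
tray []
t 11.65 pos [ 500.5 -129.9  175.9] F [ 0.1 -0.6 -0.1] g 0.002 q [-0.48  0.35  1.6   0.    1.19 -2.19]
need [ 0.006 -0.995  0.997] [0.003 0.001 0.014]
```

View pics/end.png

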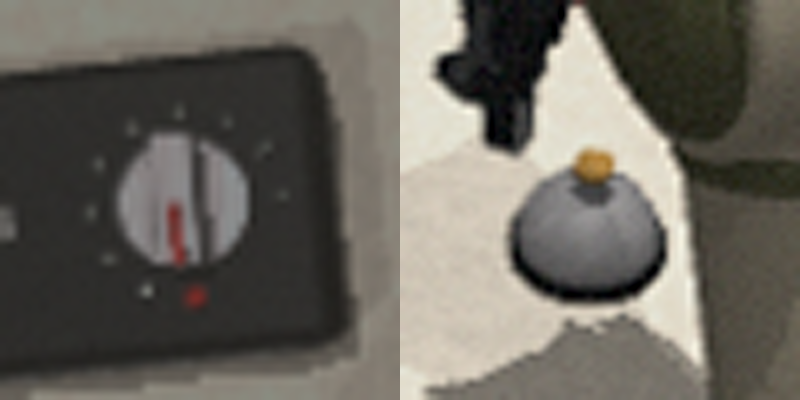

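The knob pointer is still at the red dot, the plunger head is back up at crop (593,165), the same as before the press, and the arm is clear. I'll hand the job in.

```bash
python3 -c "
from rig import ctrl
print(ctrl.finish_job())"
```

```text
the job is handed in; nothing more can be done
None
```

The volume knob is off and the bell was rung afterwards. The job was handed in at about 11.7 s; the hand-in reports no verdict.

- **Knob:** I turned it anticlockwise about 1 rad in a single grasp. At the end stop the wrist torque rose to about 1 N·m. The last picture still shows the pointer at the red OFF dot.
- **Bell:** I pressed the steel bell, not the purple one, with the shut fingertips. They reached 55.8 mm, against 56 mm for the stop, with 15.7 N pushing back. The last picture shows the plunger head back up, and the arm reads no contact force.
- **Bystanders:** The network found the mug and tape measure within a few pixels of where they started, in both views. It missed the tray in the final side view but placed it unchanged in the top view. I did not check the coaster separately, but the mug standing on it had not moved.
- **Position error:** The camera estimate of the knob was about 3 mm off. This showed as about 14 N of side force on gripping, which went away once I re-centred.

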